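Line up the bathroom jars by height on the glass shelf

ROBOT

A 6-joint arm with a two-finger parallel gripper is mounted at the origin on the work surface. World frame = base frame: x ahead of the robot, y to its left, z up, the work surface at z = 0. Lengths are in mm, angles in rad, forces in N, time in s.
With the tool pointing down it reaches from about 400 to 925 mm from the base axis. Payload 12.5 kg.
Tool frame: the origin (TCP) lies at the centre of the arm's flange, where the gripper is bolted on; the fingertips stand 190 mm ahead of it and the grasp point (between the pads) lies 171 mm ahead of it; z points along the fingers, y is the line along which they close (so a half turn about z gives the same grasp; the last joint's range is limited). The gripper opens to 95 mm and grips with 3 to 60 N. Pads are 20 mm wide; open, the fingers measure 119 mm over their backs; the gripper's body (75 mm by 180 mm) begins 59 mm behind the grasp point.
Start: joints at [-1.248, 0.491, 1.559, -0, 1.092, -0.106], TCP at [259.881, -568.407, 404.761] pointing down, gripper open.
Joint ranges: [-3.1, 3.1], [-0.84, 2.19], [0.05, 2.79], [-1.13, 4.28], [0.06, 2.93], [-2.69, 2.69]. Speed limits (rad/s): [2.22, 2.22, 2.79, 3.14, 3.14, 3.14].

INTERFACE

Orientations are given as [roll, pitch, yaw] about the fixed x, y, z axes, in that order (R = Rz(yaw) Ry(pitch) Rx(roll)).
In Python, from cell import env, read_camera, search_frame, cut_out gives the robot as it stands. The module is installed in compiled form; this text tells all that it offers.
- The arm moves only by the tool move_arm, never from a script. Its argument "commands" is a list of rows, each a list of 3 entries, a list of its own where there are three numbers: the shift along the world's x, y, z normalised to -1 to 1, where 1 is 0.03 m, then the turn about the world's z normalised to -1 to 1, where 1 is 0.08 rad, then the opening, from -1 (shut) to 1 (fully open), so that 0 is half open. A call has 1 to 20 rows; each row shifts and turns the commanded pose from where the row before left it; what a row does not reach is not made up. A row lasts 1/12 s, in which the tool goes at most 41.7 mm and 7.16 degrees, less where a joint would pass 70% of its speed; a pose out of reach is approached as far as the arm can. A call with a number of a shift or a turn outside -1 to 1 is refused whole. A call with a gripper value outside its range is refused whole. The fingers move at their own pace and stop on an object; the grip force is fixed at half the most. Time passes only in rows, so rows that do not move let the fingers close. It gives the time, the measured TCP pose, the force, the opening and the grip force at its end, in the units of the state.
- env.state(): the state, without advancing time (a new reading comes with each control period).
- read_camera(name): name is "side" or "top"; returns a dict with "image" (420x560x3 uint8, red, green, blue), "fx", "fy", "cx", "cy" (pixels), "D" ([k1, k2, p1, p2, k3] as OpenCV has them; the pictures are not rectified), "rvec" (rotation vector, rad) and "tvec" (3), from world to camera coordinates, as OpenCV has them. Camera axes: x right, y down, z forward; pixel columns grow to the right and rows downward; lengths in mm; the calibration is good to about 2 mm. A picture is of the moment at which its call begins. There is no depth.
- env.job_done(): hands the job in; it is judged then, once.
Trained networks look in a picture, given as the dict that the camera call returned (one of the last four; its "shot" number tells which), for a name from the list of things; names that differ only in an ending like _2 or _b are one class to them, and where a whole thing is asked for, a point or a joint stands for the part that bears it (a point fixed in the world has none). Each returns a list of dicts, best first, with "confidence" (0 to 1); they miss things now and then, are a little off and sometimes report something else, mostly with a low value. They report only what shows in the picture. A call takes as long as a camera call. They do not tell look-alikes from the thing itself.
- search_frame(thing, picture): "at" ([column, row] in pixels, amid what is visible of it).
- cut_out(thing, picture): "region" (420x560 bool, what is visible of it) and "at" ([column, row] in pixels, amid what is visible of it).
The state is a dict: "t": time; "joints": joint angles; "qvel": joint speeds; "tau": joint torques, N m; "eef_pos": TCP position; "tcp_rot": TCP orientation; "ft_force": force on the tool from outside, world axes, zero at the start; "moment": the same for the moment, N m; "opening": opening from 0.0 (shut) to 1.0 (fully open); "grip_force": force on a finger pad.
Only numpy, scipy, OpenCV 4.12 (cv2) and the standard library are available. Lean on these libraries where they do the work, as an engineer would, in place of code of your own. Each camera call takes 0.05 s, during which the arm holds its last target. There are 200 camera calls.

TASK

Line up the four aluminium jars on the narrow glass shelf in order of height, one standing upright on the middle of each round pad: the tallest on the pad next to the blue lens case, stepping down to the shortest on the pad next to the steel pill box (the colours of pads and lids do not matter). Set the jars down, do not drop them, and leave the lens case and the pill box where they are.

Things in the scene. Friction and masses are not known exactly. Their poses are not given: they have to be found in the camera images.
- jar_a_center (a point): centre (half-way up, on the axis) of the tallest aluminium jar, a round straight-sided jar with a closed white lid: 94 mm high with its lid, 44 mm diameter over its whole height, lid firmly fixed, about 134 g; starts upright on the vanity top; z axis up along the jar, yaw means nothing
- jar_b_center (a point): centre (half-way up, on the axis) of the second tallest aluminium jar, a round straight-sided jar with a closed black lid: 76 mm high with its lid, 44 mm diameter over its whole height, lid firmly fixed, about 116 g; starts upright on the vanity top; z axis up along the jar, yaw means nothing
- jar_c_center (a point): centre (half-way up, on the axis) of the third tallest aluminium jar, a round straight-sided jar with a closed copper-coloured lid: 58 mm high with its lid, 44 mm diameter over its whole height, lid firmly fixed, about 98 g; starts upright on the vanity top; z axis up along the jar, yaw means nothing
- jar_d_center (a point): centre (half-way up, on the axis) of the shortest aluminium jar, a round straight-sided jar with a closed dark green lid: 40 mm high with its lid, 44 mm diameter over its whole height, lid firmly fixed, about 80 g; starts upright on the vanity top; z axis up along the jar, yaw means nothing
- pad_pink: pink round silicone pad, 54 mm across, 3 mm thick, stuck flat on the fixed glass shelf; origin at the centre of its underside, 30 mm above the vanity top (upper face at 33 mm). The four pads form one straight row along the shelf, 78 mm centre to centre, roughly left-right as seen from the robot; which colour is where in the row changes and means nothing
- pad_mint: mint round silicone pad, 54 mm across, 3 mm thick, stuck flat on the fixed glass shelf; origin at the centre of its underside, 30 mm above the vanity top (upper face at 33 mm). The four pads form one straight row along the shelf, 78 mm centre to centre, roughly left-right as seen from the robot; which colour is where in the row changes and means nothing
- pad_lilac: lilac round silicone pad, 54 mm across, 3 mm thick, stuck flat on the fixed glass shelf; origin at the centre of its underside, 30 mm above the vanity top (upper face at 33 mm). The four pads form one straight row along the shelf, 78 mm centre to centre, roughly left-right as seen from the robot; which colour is where in the row changes and means nothing
- pad_yellow: yellow round silicone pad, 54 mm across, 3 mm thick, stuck flat on the fixed glass shelf; origin at the centre of its underside, 30 mm above the vanity top (upper face at 33 mm). The four pads form one straight row along the shelf, 78 mm centre to centre, roughly left-right as seen from the robot; which colour is where in the row changes and means nothing
- lens_case: blue lens case with two round screw caps side by side, 71 mm long (its x axis, across the shelf), 33 mm wide, 18 mm high, loose; stands on the shelf at one end of the row, 78 mm beyond the end pad's centre; which end changes; origin at the centre of its underside, on the glass
- pill_box: flat steel pill box with snap lid, 56 mm long (its x axis, across the shelf), 36 mm wide, 20 mm high, loose; stands on the shelf at the other end of the row, 78 mm beyond that end pad's centre; origin at the centre of its underside. The shelf: clear glass, steel edges, 470 mm long along the row, 100 mm deep, top 30 mm above the vanity top, row along its middle
There are look-alikes about, which are no part of the job. Several things have the shape of the lens_case; the one meant has the colours described above.

How it is judged (in metres and radians):
At the end, for the whole second after the job is handed in: Each jar stands upright (within 0.1 rad) and at rest on a pad of its own, its axis within 12 mm of that pad's centre and its underside on the pad (5 mm); counted from the lens case the jars are 94, 76, 58 and 40 mm high; all are released ((horizontal distance between jar_a_center and pad_pink below 0.012 m or horizontal distance between jar_a_center and pad_mint below 0.012 m or horizontal distance between jar_a_center and pad_lilac below 0.012 m or horizontal distance between jar_a_center and pad_yellow below 0.012 m) and horizontal distance between jar_a_center and lens_case between 0.044 and 0.112 m and height (world z) of jar_a_center between 0.075 and 0.085 m and angle between each of jar_a_center, jar_b_center, jar_c_center, jar_d_center's own z axis and vertical below 0.1 rad and linear speed of each of jar_a, jar_b, jar_c, jar_d below 0.02 m/s and (horizontal distance between jar_b_center and pad_pink below 0.012 m or horizontal distance between jar_b_center and pad_mint below 0.012 m or horizontal distance between jar_b_center and pad_lilac below 0.012 m or horizontal distance between jar_b_center and pad_yellow below 0.012 m) and horizontal distance between jar_b_center and lens_case between 0.122 and 0.19 m and height (world z) of jar_b_center between 0.066 and 0.076 m and (horizontal distance between jar_c_center and pad_pink below 0.012 m or horizontal distance between jar_c_center and pad_mint below 0.012 m or horizontal distance between jar_c_center and pad_lilac below 0.012 m or horizontal distance between jar_c_center and pad_yellow below 0.012 m) and horizontal distance between jar_c_center and lens_case between 0.2 and 0.268 m and height (world z) of jar_c_center between 0.057 and 0.067 m and (horizontal distance between jar_d_center and pad_pink below 0.012 m or horizontal distance between jar_d_center and pad_mint below 0.012 m or horizontal distance between jar_d_center and pad_lilac below 0.012 m or horizontal distance between jar_d_center and pad_yellow below 0.012 m) and horizontal distance between jar_d_center and lens_case between 0.278 and 0.346 m and height (world z) of jar_d_center between 0.048 and 0.058 m); the robot touches nothing.
It fails at once if the lens case is shifted more than 20 mm or tipped (distance of lens_case from where it was at the start of the episode above 0.02 m or angle between lens_case's own z axis and vertical above 0.4 rad).
It fails at once if the pill box is shifted more than 20 mm or tipped (distance of pill_box from where it was at the start of the episode above 0.02 m or angle between pill_box's own z axis and vertical above 0.4 rad).
It fails at once if a jar is dropped (falls freely from more than about 30 mm) or thrown ((linear speed of jar_a above 0.8 m/s and contact force between the fingers and jar_a below 0.05 N) or (linear speed of jar_b above 0.8 m/s and contact force between the fingers and jar_b below 0.05 N) or (linear speed of jar_c above 0.8 m/s and contact force between the fingers and jar_c below 0.05 N) or (linear speed of jar_d above 0.8 m/s and contact force between the fingers and jar_d below 0.05 N)).
It also fails if it takes over 96 s, if anything falls off the work surface, if the arm or the gripper's body presses on something with over 40 N, if the wrist force passes 120 N, or if a joint passes its speed limit or range.

## Working session

There is one attempt and no reset: what is moved stays moved. The work goes in short steps, Python scripts to look and compute and a tool call to move; the robot and the scene stay as the last step left them, time stands still between calls to the robot, and variables do not carry over. Pictures are saved under pics/ and viewed, at most 14 in all, crops included, and the job is handed in when it is done.

Besides the shell and the picture viewer there is one more tool, called after "Call:" as name(argument=value, ...) on one line, values as JSON. move_arm: Moves the arm, as the interface text tells. Its arguments: {"type":"object","properties":{"commands":{"type":"array","items":{"type":"array"}}},"required":["commands"]}

```bash
mkdir -p pics; cat > h.py <<'E'
import numpy as np, cv2
from cell import env, read_camera, search_frame, cut_out
def ray(p,uv):
    K=np.array([[p['fx'],0,p['cx']],[0,p['fy'],p['cy']],[0,0,1.]])
    R=cv2.Rodrigues(np.array(p['rvec'],float))[0]; t=np.array(p['tvec'],float).ravel()
    n=cv2.undistortPoints(np.array([[uv]],float),K,np.array(p['D'],float))[0,0]
    return -R.T@t, R.T@np.array([n[0],n[1],1])
def atz(p,uv,z):
    o,d=ray(p,uv); return o+d*(z-o[2])/d[2]
def proj(p,X):
    K=np.array([[p['fx'],0,p['cx']],[0,p['fy'],p['cy']],[0,0,1.]])
    return cv2.projectPoints(np.array(X,float).reshape(-1,3),np.array(p['rvec'],float),np.array(p['tvec'],float),K,np.array(p['D'],float))[0][:,0]
def tri(p,a,q,b):
    o1,d1=ray(p,a);o2,d2=ray(q,b)
    s=np.linalg.lstsq(np.c_[d1,-d2],o2-o1,rcond=None)[0]
    A=o1+s[0]*d1;B=o2+s[1]*d2
    return (A+B)/2,np.linalg.norm(A-B)
E
python3 - <<'E'
from h import *
T=read_camera('top');S=read_camera('side')
for n,p in(('top',T),('side',S)):
    cv2.imwrite(f'pics/{n}0.png',p['image'][:,:,::-1])
    print(n,(ray(p,(280,210))[0]).round(),np.round(p['fx']))
    for th in['jar_a_center','jar_b_center','jar_c_center','jar_d_center','pad_pink','pad_mint','pad_lilac','pad_yellow','lens_case','pill_box']:
        print(th,[(np.round(d['at']).tolist(),round(d['confidence'],2)) + ((atz(p,d['at'],33)[:2].round().tolist(),) if n=='top' else ()) for d in search_frame(th,p)])
E
```

```text
top [ 520.   42. 1090.] 388.0
jar_a_center [([338.0, 261.0], 0.61, [437.0, -87.0])]
jar_b_center [([266.0, 252.0], 0.62, [456.0, 108.0])]
jar_c_center [([414.0, 262.0], 0.65, [440.0, -293.0]), ([340.0, 182.0], 0.35, [653.0, -89.0])]
jar_d_center [([208.0, 256.0], 0.76, [442.0, 267.0])]
pad_pink [([366.0, 178.0], 0.63, [666.0, -158.0])]
pad_mint [([314.0, 180.0], 0.6, [657.0, -18.0])]
pad_lilac [([284.0, 182.0], 0.8, [649.0, 66.0])]
pad_yellow [([343.0, 178.0], 0.55, [664.0, -95.0]), ([312.0, 180.0], 0.48, [656.0, -12.0])]
lens_case [([173.0, 155.0], 0.55, [717.0, 376.0]), ([199.0, 214.0], 0.52, [555.0, 297.0]), ([212.0, 175.0], 0.49, [664.0, 265.0]), ([256.0, 184.0], 0.48, [642.0, 141.0])]
pill_box [([398.0, 172.0], 0.75, [685.0, -247.0])]
side [393. 884. 956.] 498.0
jar_a_center [([337.0, 192.0], 0.64)]
jar_b_center [([316.0, 251.0], 0.66), ([242.0, 247.0], 0.25)]
jar_c_center [([343.0, 150.0], 0.74), ([311.0, 311.0], 0.23)]
jar_d_center [([312.0, 310.0], 0.67)]
pad_pink [([256.0, 163.0], 0.58)]
pad_mint [([251.0, 202.0], 0.53)]
pad_lilac [([241.0, 225.0], 0.77)]
pad_yellow [([252.0, 182.0], 0.54)]
lens_case [([173.0, 335.0], 0.95), ([211.0, 296.0], 0.72), ([240.0, 248.0], 0.53), ([260.0, 144.0], 0.21)]
pill_box [([258.0, 148.0], 0.55), ([256.0, 166.0], 0.42)]
```

View pics/top0.png

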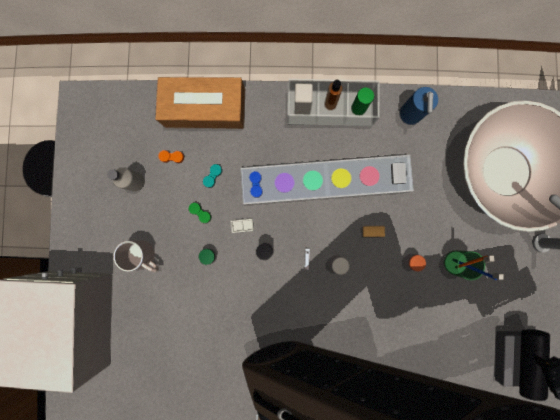

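View pics/side0.png

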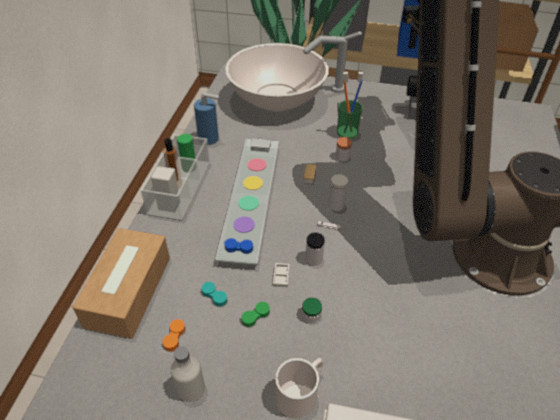

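Top view: the blue case is at (256,184), at the left end of the row, then lilac (285,182), mint (313,180), yellow (341,178) and pink (369,176). The pill box is at (399,173). The jars are a white (340,266), b black (265,251), c copper (417,263) and d green (207,256). So a goes to lilac, b to mint, c to yellow and d to pink. The side view agrees.

```bash
cat > m.py <<'E'
from h import *
from scipy.optimize import minimize
from scipy.ndimage import distance_transform_edt as edt
def sil(p,X):
    x,y,h,z0=X; a=np.linspace(0,2*np.pi,40,endpoint=False)
    P=np.r_[[[x+22*np.cos(t),y+22*np.sin(t),z] for z in(z0,z0+h) for t in a]]
    return cv2.convexHull(proj(p,P).astype(np.float32))[:,0]
def fitjar(views,X0,h=None,z0=0.):
    C=[]
    for p,m in views:
        c=max(cv2.findContours(m.astype(np.uint8),cv2.RETR_EXTERNAL,cv2.CHAIN_APPROX_NONE)[0],key=len)[:,0]
        C.append((p,cv2.convexHull(c.astype(np.float32))[:,0] if False else c))
    def f(v):
        X=(v[0],v[1],v[2] if h is None else h,z0); e=[]
        for p,c in C:
            s=sil(p,X).reshape(-1,1,2)
            e+=[min(abs(abs(cv2.pointPolygonTest(s,(float(u),float(w)),True))-0.0 if cv2.pointPolygonTest(s,(float(u),float(w)),True)<0 else abs(cv2.pointPolygonTest(s,(float(u),float(w)),True)-0.5)),3) for u,w in c[::1]]
        return np.mean(e)
    r=minimize(f,X0,method='Nelder-Mead',options=dict(initial_simplex=np.array([X0]+[list(np.array(X0)+d) for d in np.eye(len(X0))*8]),xatol=.2,fatol=1e-3))
    return r.x,r.fun
E
python3 - <<'E'
from m import *
T=read_camera('top');S=read_camera('side')
J=dict(a=([338,265],[337,192],94),b=([265,251],[316,249],76),c=([417,263],[343,150],58),d=([207,256],[312,310],40))
def best(th,p,at):
    L=[d for d in cut_out(th,p) if np.hypot(*(np.array(d['at'])-at))<12]
    return L[0]['region'] if L else None
for k,(t,s,h) in J.items():
    V=[(p,m) for p,m in((T,best(f'jar_{k}_center',T,t)),(S,best(f'jar_{k}_center',S,s))) if m is not None]
    x0=atz(T,t,h/2)
    r=fitjar(V,[x0[0],x0[1],h])
    r2=fitjar(V,[x0[0],x0[1]],h)
    print(k,[int(m.sum()) for _,m in V],r[0].round(1),round(r[1],2),'fixed h',r2[0].round(1),round(r2[1],2), [fitjar([v],[x0[0],x0[1]],h)[0].round(1) for v in V])
Pd=dict(lilac=([285,182],[244,225]),mint=([313,180],[249,203]),yellow=([341,178],[253,183]),pink=([369,176],[257,165]))
P=[]
for k,(t,s) in Pd.items():
    mt,ms=best('pad_'+k,T,t),best('pad_'+k,S,s)
    c=[np.argwhere(m).mean(0)[::-1] if m is not None else None for m in(mt,ms)]
    o=[None if q is None else atz(p,q,33)[:2].round(1) for p,q in zip((T,S),c)]
    print(k,o,None if mt is None or ms is None else tri(T,c[0],S,c[1]))
E
```

```text
a [296, 575] [431.2 -85.7  94.5] 0.36 fixed h [431.  -85.8] 0.37 [array([429.4, -85.9]), array([431.6, -90. ])]
b [236, 561] [462.4 110.5  76.3] 0.35 fixed h [462.3 110.6] 0.35 [array([460.7, 112.1]), array([462.8, 110. ])]
c [296, 334] [ 439.6 -296.1   56.8] 0.36 fixed h [ 439.6 -296.5] 0.35 [array([ 439.3, -295. ]), array([ 441.3, -300. ])]
d [206, 422] [442.  271.   37.6] 0.54 fixed h [442.1 271.2] 0.6 [array([440.7, 271.9]), array([442.2, 271.1])]
lilac [array([648.2,  63.1]), array([651.,  63.])] (array([649.55318047,  63.28255989,  33.35656308]), np.float64(2.7494695190306833))
mint [array([656.7, -14.9]), array([657.8, -14.3])] (array([657.39753062, -14.88686315,  32.4155984 ]), np.float64(1.1533410879152186))
yellow [array([662.6, -90.4]), array([666.8, -92. ])] (array([664.18995946, -89.76812962,  35.24364403]), np.float64(3.8991877771791854))
pink [array([ 672.1, -166.4]), array([ 674.4, -170.1])] (array([ 672.33922982, -165.45296235,   37.05423382]), np.float64(1.5586130198765242))
```

```bash
python3 - <<'E'
from h import *
from scipy.spatial.transform import Rotation as Ro
s=env.state(); print(s)
r=s['tcp_rot']; print(Ro.from_euler('xyz',r).as_matrix().round(3) if len(np.ravel(r))==3 else r)
E
```

```text
{'t': 2.0, 'joints': array([-1.24759646e+00,  4.90889112e-01,  1.55892180e+00, -1.76395253e-05,
        1.09164544e+00, -1.05618505e-01]), 'qvel': array([ 0.00018282, -0.00169311,  0.00022108, -0.0011564 ,  0.00137988,
       -0.00028471]), 'tau': array([-1.28580768e-04, -6.12461972e+01, -2.58428156e+01,  6.93017431e-02,
        4.45731170e-02, -4.56804582e-05]), 'eef_pos': array([ 259.88024357, -568.40243284,  404.76018947]), 'tcp_rot': array([3.14145877e+00, 2.99353050e-05, 4.28826501e-01]), 'ft_force': array([-0.35890382, -0.52203727, -0.3323551 ]), 'moment': array([ 0.00602354, -0.04702621, -0.01591386]), 'grip_force': 0.0, 'opening': 0.9991027304010311}
[[ 0.909  0.416  0.   ]
 [ 0.416 -0.909 -0.   ]
 [-0.     0.    -1.   ]]
```

Call:
move_arm(commands=[[[0.5,0,0],0.5,1]])

```text
t: 2.08
eef_pos: [273.7, -568.6, 404.9]
tcp_rot: [-3.141, 0.0, 0.467]
ft_force: [-0.2, -0.2, 0.4]
opening: 0.999
grip_force: 0.0
```

Call:
move_arm(commands=[[[0.2,0.9,0],1,1],[[0.2,0.9,0],1,1],[[0.2,0.9,0],1,1],[[0.2,0.9,0],1,1],[[0.2,0.9,0],1,1],[[0.2,0.9,0],1,1],[[0.2,0.9,0],1,1],[[0.5,0.35,0],1,1],[[0.5,0.35,0],1,1],[[0.5,0.35,0],1,1],[[0.5,0.35,0],1,1],[[0.5,0.35,0],1,1],[[0.5,0.35,0],1,1],[[0.5,0.35,0],1,1],[[0.5,0.35,0],1,1],[[0,0,0],0,1]])

```text
t: 3.42
eef_pos: [439.1, -293.8, 404.8]
tcp_rot: [3.141, 0.0, 1.677]
ft_force: [0.2, -1.2, 0.5]
opening: 1.003
grip_force: 0.0
```

Call:
move_arm(commands=[[[0,-0.08,-0.9],0,1],[[0,0,-0.9],0,1],[[0,0,-0.9],0,1],[[0,0,-0.9],0,1],[[0,0,-0.9],0,1],[[0,0,-0.9],0,1],[[0,0,-0.9],0,1],[[0,0,-0.3],0,1],[[0,0,0],0,1]])

```text
t: 4.17
eef_pos: [436.7, -297.8, 205.1]
tcp_rot: [-3.139, -0.003, 1.668]
ft_force: [-0.2, -0.3, -0.2]
opening: 1.003
grip_force: 0.0
```

```bash
python3 - <<'E'
from h import *
S=read_camera('side')
cv2.imwrite('pics/c1.png',cv2.resize(S['image'][60:240,240:440,::-1],None,fx=3,fy=3))
E
```

```text
(no output)
```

View pics/c1.png

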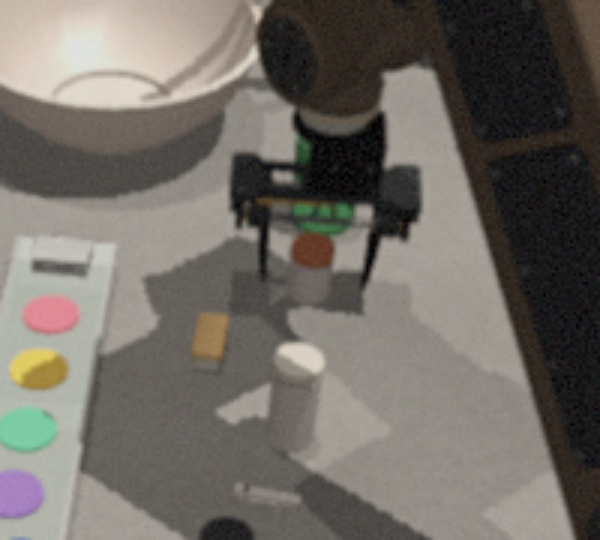

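The copper jar (312,265 in the crop) stands between the open fingers, so I'll close on it.

Call:
move_arm(commands=[[[0,0,0],0,-1],[[0,0,0],0,-1],[[0,0,0],0,-1],[[0,0,0],0,-1],[[0,0,0],0,-1],[[0,0,0],0,-1],[[0,0,0],0,-1],[[0,0,0],0,-1],[[0,0,0],0,-1]])

```text
t: 4.97
eef_pos: [437.0, -297.9, 206.9]
tcp_rot: [3.141, 0.0, 1.669]
ft_force: [1.7, 0.0, 1.4]
opening: 0.458
grip_force: 30.0
```

Call:
move_arm(commands=[[[0,0,0.5],0,-1],[[0,0,0.9],0,-1],[[0,0,0.9],0,-1],[[0,0,0.7],0,-1],[[0.4,0.344,0],0,-1],[[0.76,0.688,0],0,-1],[[0.76,0.688,0],0,-1],[[0.76,0.688,0],0,-1],[[0.76,0.688,0],0,-1],[[0.76,0.688,0],0,-1],[[0.76,0.688,0],0,-1],[[0.76,0.688,0],0,-1],[[0.76,0.688,0],0,-1],[[0.76,0.688,0],0,-1],[[0.36,0.344,0],0,-1],[[0,0,0],0,-1],[[0,0,0],0,-1]])

```text
t: 6.38
eef_pos: [664.8, -90.8, 296.1]
tcp_rot: [-3.14, -0.0, 1.67]
ft_force: [-0.8, 0.7, -1.1]
opening: 0.462
grip_force: 30.0
```

Call:
move_arm(commands=[[[0,0,-0.7],0,-1],[[0,0,-0.6],0,-1],[[0,0,-0.35],0,-1],[[0,0,-0.1],0,-1],[[0,0,0],0,-1]])

```text
t: 6.8
eef_pos: [664.5, -92.1, 243.7]
tcp_rot: [-3.14, -0.0, 1.668]
ft_force: [-0.2, -0.5, -0.7]
opening: 0.458
grip_force: 30.0
```

```bash
python3 - <<'E'
from m import *
S=read_camera('side');T=read_camera('top')
cv2.imwrite('pics/c2.png',cv2.resize(S['image'][100:260,190:350,::-1],None,fx=3.5,fy=3.5,interpolation=cv2.INTER_CUBIC))
for d in cut_out('jar_c_center',S)[:2]: print(d['at'],d['confidence'],d['region'].sum(),fitjar([(S,d['region'])],[665,-91],58,35)[0])
print(env.state()['eef_pos'],env.state()['ft_force'])
E
```

```text
[253.7, 173.9] 0.85 391 [665.87638235 -95.70148063]
[664.98126667 -91.73377947 245.28412631] [ 0.01798283 -0.07980876 -1.70312499]
```

View pics/c2.png

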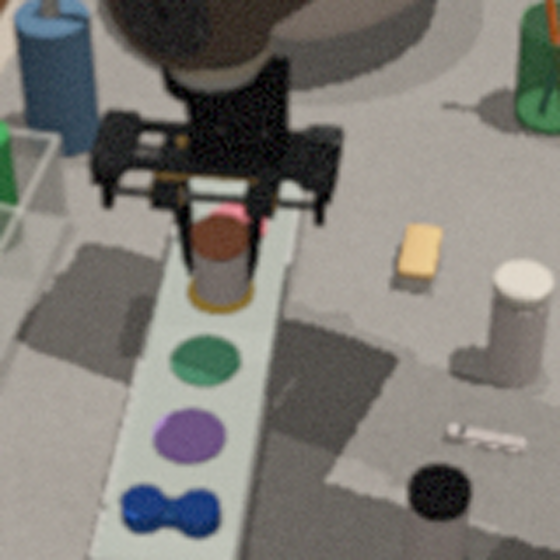

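The copper jar sits over the yellow pad (crop 220,290), centred. I'll lower the last 4–5 mm and release.

Call:
move_arm(commands=[[[0,0,-0.08],0,-1],[[0,0,-0.06],0,-1],[[0,0,0],0,-1],[[0,0,0],0,-1]])

```text
t: 7.28
eef_pos: [664.9, -91.4, 240.1]
tcp_rot: [3.141, 0.0, 1.669]
ft_force: [0.3, 1.0, -0.7]
opening: 0.462
grip_force: 30.0
```

Call:
move_arm(commands=[[[0,0,-0.03],0,-1],[[0,0,0],0,-1],[[0,0,0],0,-1]])

```text
t: 7.53
eef_pos: [664.9, -91.4, 239.9]
tcp_rot: [3.141, 0.0, 1.669]
ft_force: [-1.4, 0.5, 5.3]
opening: 0.459
grip_force: 30.0
```

Call:
move_arm(commands=[[[0,0,0],0,1],[[0,0,0],0,1],[[0,0,0],0,1],[[0,0,0],0,1],[[0,0,0.6],0,1],[[0,0,0.9],0,1],[[0,0,0.9],0,1],[[0,0,0.9],0,1],[[-0.5,0.02,0],0,1],[[-0.9,0.02,0],0,1],[[-0.9,0.02,0],0,1],[[-0.9,0.02,0],0,1],[[-0.9,0.02,0],0,1],[[-0.9,0.02,0],0,1],[[-0.9,0.02,0],0,1],[[-0.9,0.02,0],0,1],[[-0.7,0.02,0],0,1],[[-0.3,0.02,0],0,1],[[0,0,0],0,1]])

```text
t: 9.12
eef_pos: [429.9, -85.3, 338.5]
tcp_rot: [3.142, -0.0, 1.668]
ft_force: [-0.1, -0.1, -0.4]
opening: 0.999
grip_force: 0.0
```

```bash
python3 - <<'E'
from m import *
S=read_camera('side');T=read_camera('top')
for th,h,x,z in(('c',58,[665,-91],33),('a',94,[431,-86],0)):
  for p in(S,T):
    for d in cut_out(f'jar_{th}_center',p)[:2]: print(th,d['at'],round(d['confidence'],2),d['region'].sum(),fitjar([(p,d['region'])],x,h,z))
E
```

```text
c [252.3, 176.8] 0.69 375 (array([664.99409294, -91.86416149]), np.float64(0.3940499239946598))
a [336.3, 190.6] 0.67 547 (array([431.79329681, -88.96682358]), np.float64(0.35305916052641906))
a [239.0, 247.0] 0.5 326 (array([431., -86.]), np.float64(3.0))
a [269.3, 250.3] 0.21 273 (array([431., -86.]), np.float64(3.0))
```

Call:
move_arm(commands=[[[0,-0.03,-0.7],0,1],[[0,0,-0.9],0,1],[[0,0,-0.9],0,1],[[0,0,-0.7],0,1],[[0,0,-0.4],0,1],[[0,0,0],0,1],[[0,0,0],0,-1],[[0,0,0],0,-1],[[0,0,0],0,-1],[[0,0,0],0,-1],[[0,0,0],0,-1],[[0,0,0],0,-1],[[0,0,0],0,-1],[[0,0,0],0,-1],[[0,0,0],0,-1]])

```text
t: 10.67
eef_pos: [430.9, -86.3, 230.3]
tcp_rot: [3.141, 0.0, 1.669]
ft_force: [-0.2, 0.1, 1.8]
opening: 0.456
grip_force: 30.0
```

Call:
move_arm(commands=[[[0,0,0.5],0,-1],[[0,0,0.9],0,-1],[[0,0,0.9],0,-1],[[0,0,0.7],0,-1],[[0.36,0.25,0],0,-1],[[0.73,0.5,0],0,-1],[[0.73,0.5,0],0,-1],[[0.73,0.5,0],0,-1],[[0.73,0.5,0],0,-1],[[0.73,0.5,0],0,-1],[[0.73,0.5,0],0,-1],[[0.73,0.5,0],0,-1],[[0.73,0.5,0],0,-1],[[0.73,0.5,0],0,-1],[[0.36,0.25,0],0,-1],[[0,0,0],0,-1],[[0,0,-0.7],0,-1],[[0,0,-0.6],0,-1],[[0,0,-0.35],0,-1],[[0,0,-0.1],0,-1]])

```text
t: 12.33
eef_pos: [648.9, 63.6, 265.1]
tcp_rot: [-3.138, -0.0, 1.669]
ft_force: [0.5, 1.0, -1.0]
opening: 0.459
grip_force: 30.0
```

```bash
python3 - <<'E'
from m import *
S=read_camera('side')
cv2.imwrite('pics/a2.png',cv2.resize(S['image'][100:260,190:350,::-1],None,fx=3.5,fy=3.5,interpolation=cv2.INTER_CUBIC))
for d in cut_out('jar_a_center',S)[:1]: print(d['at'],d['confidence'],d['region'].sum(),fitjar([(S,d['region'])],[649,64],94,37))
print(env.state()['eef_pos'],env.state()['ft_force'])
E
```

```text
[240.4, 208.9] 0.92 619 (array([648.23830414,  66.62744522]), np.float64(0.5653906510387152))
[649.42034487  63.52549794 267.00763632] [-0.37832068  0.39501391 -1.37664239]
```

View pics/a2.png

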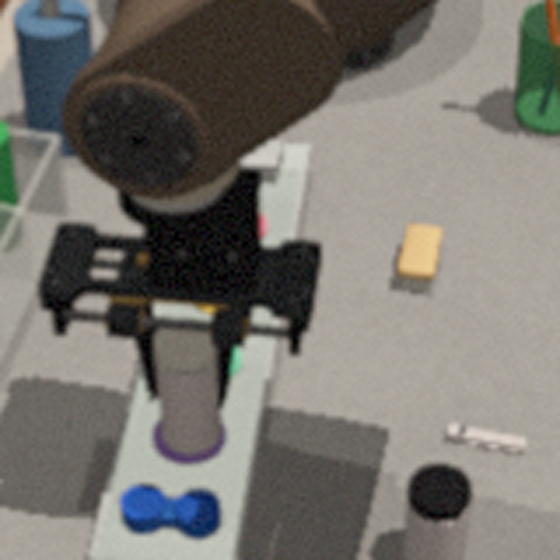

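The white jar stands over the lilac pad (crop 190,440), with an even purple rim. I'll lower it and release, then go on to jar b.

Call:
move_arm(commands=[[[0,0,-0.08],0,-1],[[0,0,-0.06],0,-1],[[0,0,-0.02],0,-1],[[0,0,0],0,-1]])

```text
t: 12.77
eef_pos: [649.6, 63.7, 263.4]
tcp_rot: [3.141, 0.0, 1.669]
ft_force: [-0.5, 1.0, 0.6]
opening: 0.457
grip_force: 30.0
```

Call:
move_arm(commands=[[[0,0,-0.02],0,-1],[[0,0,0],0,-1],[[0,0,0],0,1],[[0,0,0],0,1],[[0,0,0],0,1],[[0,0,0],0,1],[[0,0,0.5],0,1],[[0,0,0.9],0,1],[[0,0,0.9],0,1],[[0,0,0.7],0,1],[[-0.5,0.1,0],0,1],[[-0.9,0.22,0],0,1],[[-0.9,0.25,0],0,1],[[-0.9,0.25,0],0,1],[[-0.9,0.25,0],0,1],[[-0.9,0.25,0],0,1],[[-0.8,0.15,0],0,1],[[-0.43,0.1,0],0,1],[[0,0,0],0,1]])

```text
t: 14.35
eef_pos: [460.6, 111.3, 352.5]
tcp_rot: [-3.141, -0.0, 1.67]
ft_force: [1.1, -0.3, -0.0]
opening: 0.998
grip_force: 0.0
```

```bash
python3 - <<'E'
from m import *
S=read_camera('side');T=read_camera('top')
for th,h,x,z in(('a',94,[649,64],33),('b',76,[462,110],0)):
  for p in(S,T):
    for d in cut_out(f'jar_{th}_center',p)[:1]: print(th,d['at'],round(d['confidence'],2),d['region'].sum(),fitjar([(p,d['region'])],x,h,z))
E
```

```text
a [243.0, 208.2] 0.92 703 (array([650.3767395,  61.4992218]), np.float64(0.3008985821183716))
b [316.8, 247.3] 0.63 514 (array([462.15473509, 109.06655622]), np.float64(0.6546226337438812))
```

Call:
move_arm(commands=[[[0,0,-0.7],0,1],[[0,0,-0.9],0,1],[[0,0,-0.9],0,1],[[0,0,-0.9],0,1],[[0,0,-0.7],0,1],[[0,0,-0.36],0,1],[[0,0,0],0,1],[[0,0,0],0,-1],[[0,0,0],0,-1],[[0,0,0],0,-1],[[0,0,0],0,-1],[[0,0,0],0,-1],[[0,0,0],0,-1],[[0,0,0],0,-1],[[0,0,0],0,-1],[[0,0,0],0,-1]])

```text
t: 15.98
eef_pos: [462.7, 110.8, 218.6]
tcp_rot: [3.141, 0.0, 1.669]
ft_force: [-1.0, -0.2, 2.3]
opening: 0.461
grip_force: 30.0
```

Call:
move_arm(commands=[[[0,0,0.5],0,-1],[[0,0,0.9],0,-1],[[0,0,0.9],0,-1],[[0,0,0.7],0,-1],[[0,0,0.3],0,-1],[[0.2,-0.3,0],0,-1],[[0.3,-0.8,0],0,-1],[[0.4,-0.8,0],0,-1],[[0.6,-0.8,0],0,-1],[[0.8,-0.6,0],0,-1],[[0.9,-0.5,0],0,-1],[[0.9,-0.36,0],0,-1],[[0.9,0,0],0,-1],[[0.8,0,0],0,-1],[[0.49,0,0],0,-1],[[0.2,0,0],0,-1],[[0,0,0],0,-1],[[0,0,0],0,-1]])

```text
t: 17.48
eef_pos: [656.9, -14.3, 316.0]
tcp_rot: [-3.139, -0.0, 1.669]
ft_force: [0.3, 0.3, -1.5]
opening: 0.463
grip_force: 30.0
```

Call:
move_arm(commands=[[[0,0,-0.6],0,-1],[[0,0,-0.7],0,-1],[[0,0,-0.5],0,-1],[[0,0,-0.2],0,-1],[[0,0,-0.08],0,-1],[[0,0,0],0,-1],[[0,0,0],0,-1]])

```text
t: 18.07
eef_pos: [657.4, -14.0, 255.9]
tcp_rot: [3.141, 0.0, 1.669]
ft_force: [-0.4, -0.6, -1.0]
opening: 0.46
grip_force: 30.0
```

```bash
python3 - <<'E'
from m import *
S=read_camera('side')
cv2.imwrite('pics/b2.png',cv2.resize(S['image'][100:260,190:350,::-1],None,fx=3.5,fy=3.5,interpolation=cv2.INTER_CUBIC))
E
```

```text
(no output)
```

View pics/b2.png

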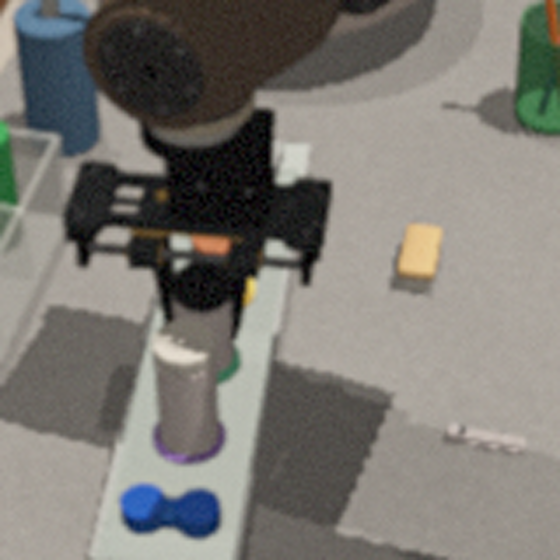

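The black jar hangs over the mint pad (about 215,365), with the white jar standing on lilac (190,400). Lowering and releasing.

Call:
move_arm(commands=[[[0,0,-0.08],0,-1],[[0,0,-0.07],0,-1],[[0,0,0],0,-1],[[0,0,0],0,-1]])

```text
t: 18.45
eef_pos: [657.5, -14.0, 251.5]
tcp_rot: [3.14, 0.0, 1.669]
ft_force: [-1.1, 0.7, 5.6]
opening: 0.457
grip_force: 30.0
```

Call:
move_arm(commands=[[[0,0,0],0,1],[[0,0,0],0,1],[[0,0,0],0,1],[[0,0,0],0,1],[[0,0,0.5],0,1],[[0,0,0.9],0,1],[[0,0,0.9],0,1],[[0,0,0.9],0,1],[[-0.4,0.5,0],0,1],[[-0.65,0.85,0],0,1],[[-0.65,0.85,0],0,1],[[-0.65,0.85,0],0,1],[[-0.65,0.85,0],0,1],[[-0.65,0.85,0],0,1],[[-0.65,0.85,0],0,1],[[-0.65,0.85,0],0,1],[[-0.65,0.85,0],0,1],[[-0.65,0.85,0],0,1],[[-0.65,0.85,0],0,1],[[-0.28,0.5,0],0,1]])

```text
t: 20.12
eef_pos: [439.8, 272.8, 346.6]
tcp_rot: [-3.141, -0.0, 1.67]
ft_force: [0.7, -0.7, 0.3]
opening: 1.0
grip_force: 0.0
```

```bash
python3 - <<'E'
from m import *
S=read_camera('side');T=read_camera('top')
for th,h,x,z in(('b',76,[657,-14],33),('d',40,[442,271],0)):
  for p in(S,T):
    for d in cut_out(f'jar_{th}_center',p)[:1]: print(th,d['at'],round(d['confidence'],2),d['region'].sum(),fitjar([(p,d['region'])],x,h,z))
print(env.state()['eef_pos'],env.state()['joints'].round(2))
E
```

```text
b [251.5, 187.1] 0.65 334 (array([658.84075928, -15.41421509]), np.float64(0.9412711536404302))
b [313.4, 179.0] 0.65 257 (array([655.10662436, -12.6111747 ]), np.float64(0.46543568977088096))
d [240.2, 208.3] 0.71 634 (array([442., 271.]), np.float64(3.0))
d [206.5, 254.8] 0.7 228 (array([439.57728004, 270.88554096]), np.float64(0.33065296362983393))
[442.51976018 270.33548758 346.50278219] [ 0.42  0.41  1.88 -0.    0.84  0.32]
```

Call:
move_arm(commands=[[[0,0,-0.7],0,1],[[0,0,-0.9],0,1],[[0,0,-0.9],0,1],[[0,0,-0.9],0,1],[[0,0,-0.8],0,1],[[0,0,-0.5],0,1],[[0,0,-0.3],0,1],[[0,0,0],0,1],[[0,0,0],0,-1],[[0,0,0],0,-1],[[0,0,0],0,-1],[[0,0,0],0,-1],[[0,0,0],0,-1],[[0,0,0],0,-1],[[0,0,0],0,-1],[[0,0,0],0,-1],[[0,0,0],0,-1]])

```text
t: 21.83
eef_pos: [442.0, 271.0, 196.6]
tcp_rot: [3.141, -0.0, 1.669]
ft_force: [-0.8, 0.2, 2.2]
opening: 0.458
grip_force: 30.0
```

Call:
move_arm(commands=[[[0,0,0.5],0,-1],[[0,0,0.9],0,-1],[[0,0,0.9],0,-1],[[0,0,0.9],0,-1],[[0,0,0.8],0,-1],[[0,-0.5,0],0,-1],[[0,-0.9,0],0,-1],[[0,-0.9,0],0,-1],[[0,-0.9,0],0,-1],[[0,-0.9,0],0,-1],[[0,-0.9,0],0,-1],[[0,-0.9,0],0,-1],[[0,-0.9,0],0,-1],[[0,-0.9,0],0,-1],[[0,-0.5,0],0,-1],[[0,0,0],0,-1],[[0,0,0],0,-1]])

```text
t: 23.25
eef_pos: [441.9, 24.6, 316.5]
tcp_rot: [-3.141, -0.0, 1.667]
ft_force: [-1.1, 0.0, -0.5]
opening: 0.458
grip_force: 30.0
```

Call:
move_arm(commands=[[[0.2,-0.5,0],0,-1],[[0.3,-0.9,0],0,-1],[[0.4,-0.9,0],0,-1],[[0.5,-0.9,0],0,-1],[[0.6,-0.9,0],0,-1],[[0.7,-0.9,0],0,-1],[[0.8,-0.8,0],0,-1],[[0.9,-0.65,0],0,-1],[[0.9,0,0],0,-1],[[0.9,0,0],0,-1],[[0.8,0,0],0,-1],[[0.5,0,0],0,-1],[[0.2,0,0],0,-1],[[0,0,0],0,-1],[[0,0,0],0,-1]])

```text
t: 24.5
eef_pos: [672.6, -167.5, 316.1]
tcp_rot: [-3.141, -0.0, 1.67]
ft_force: [-0.3, 0.5, -1.3]
opening: 0.457
grip_force: 30.0
```

Call:
move_arm(commands=[[[0,-0.02,-0.6],0,-1],[[0,0,-0.8],0,-1],[[0,0,-0.7],0,-1],[[0,0,-0.4],0,-1],[[0,0,-0.2],0,-1],[[0,0,-0.07],0,-1],[[0,0,0],0,-1],[[0,0,0],0,-1]])

```text
t: 25.17
eef_pos: [673.1, -169.2, 234.6]
tcp_rot: [3.14, 0.001, 1.669]
ft_force: [0.0, -0.5, -0.5]
opening: 0.457
grip_force: 30.0
```

```bash
python3 - <<'E'
from m import *
S=read_camera('side')
cv2.imwrite('pics/d2.png',cv2.resize(S['image'][100:260,190:350,::-1],None,fx=3.5,fy=3.5,interpolation=cv2.INTER_CUBIC))
E
```

```text
(no output)
```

View pics/d2.png

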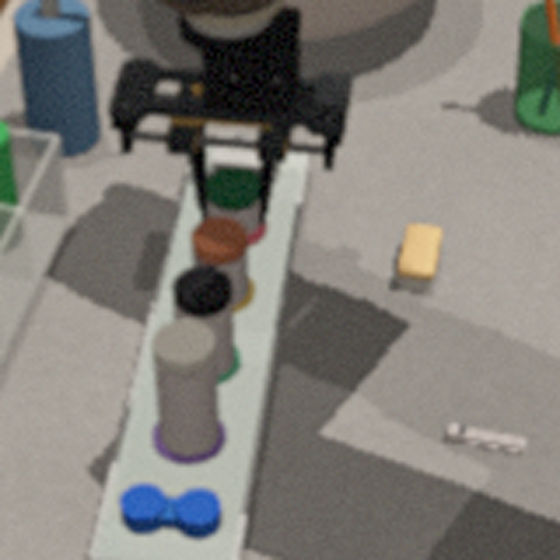

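The green jar is over the pink pad (235,215), and the other three stand in order. Lowering.

Call:
move_arm(commands=[[[0,0,-0.08],0,-1],[[0,0,-0.08],0,-1],[[0,0,0],0,-1],[[0,0,0],0,-1]])

```text
t: 25.55
eef_pos: [673.1, -169.2, 229.5]
tcp_rot: [3.14, 0.001, 1.669]
ft_force: [-1.3, 0.2, 4.6]
opening: 0.459
grip_force: 30.0
```

Contact felt. I'll release, retreat clear of the row and check.

Call:
move_arm(commands=[[[0,0,0],0,1],[[0,0,0],0,1],[[0,0,0],0,1],[[0,0,0],0,1],[[0,0,0.5],0,1],[[0,0,0.9],0,1],[[0,0,0.9],0,1],[[0,0,0.9],0,1],[[0,0,0.8],0,1],[[-0.5,0,0],0,1],[[-0.9,0,0],0,1],[[-0.9,0,0],0,1],[[-0.9,0,0],0,1],[[-0.9,0,0],0,1],[[-0.9,0,0],0,1],[[-0.9,0,0],0,1],[[-0.7,0,0],0,1],[[0,0,0],0,1],[[0,0,0],0,1]])

```text
t: 27.13
eef_pos: [474.7, -169.3, 349.1]
tcp_rot: [3.141, 0.0, 1.668]
ft_force: [0.3, -0.4, -0.2]
opening: 0.999
grip_force: 0.0
```

```bash
python3 - <<'E'
from m import *
S=read_camera('side');T=read_camera('top')
for n,p,r in(('e',S,(100,260,190,350)),('f',T,(130,230,230,430))):
  cv2.imwrite(f'pics/{n}.png',cv2.resize(p['image'][r[0]:r[1],r[2]:r[3],::-1],None,fx=3.5,fy=3.5,interpolation=cv2.INTER_CUBIC))
for th,h,x in(('a',94,[649.5,63.7]),('b',76,[657.3,-13.9]),('c',58,[665.1,-91.5]),('d',40,[672.9,-169.1])):
  q=proj(T,[x+[33+h/2]])[0]
  for d in cut_out(f'jar_{th}_center',T):
    if np.hypot(*(d['at']-q))<9: print(th,d['region'].sum(),fitjar([(T,d['region'])],x,h,33)); break
E
```

```text
b 312 (array([655.15949707, -13.51859131]), np.float64(0.2616848994652851))
c 267 (array([664.14663086, -88.83850098]), np.float64(0.25428368241237354))
d 221 (array([ 671.77145996, -167.14522705]), np.float64(0.7977002957643435))
```

View pics/e.png

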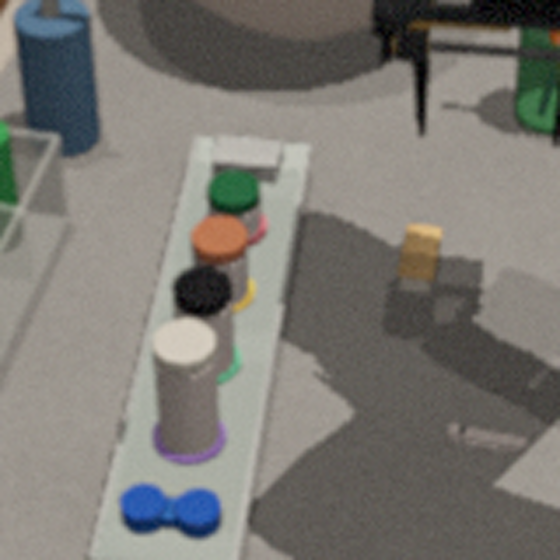

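View pics/f.png

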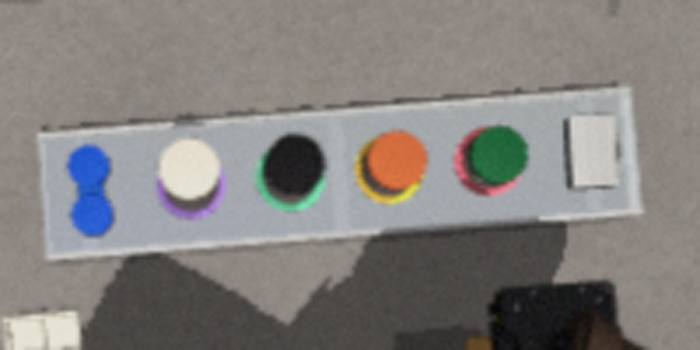

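Both views show all four jars upright on their pads in the right order: white (190,170), black (293,165), copper (397,160) and green (498,155) in the top crop. The lens case (90,190) and the pill box (592,150) are where they were, so I'm handing in.

```bash
python3 -c "
from cell import env
print(env.job_done())"
```

```text
the job is handed in; nothing more can be done
None
```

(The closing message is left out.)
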